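Index and clamp a tray of stone holders in the measuring station

TASK

Measure the stones: pull up the index plunger, draw the empty carriage out from under the clear hood and let the plunger drop fully into the loading hole, then seat every stone holder upright in a nest of its own. Pull the plunger again, run the loaded carriage back under the hood, let the plunger drop fully into the measuring hole, and only then turn the clamp handle clockwise over its cam until it drops into the low notch. Leave the scoop, the sorting box and the loupe where they are.

Things in the scene. Friction and masses are not known exactly. Their poses are not given: they have to be found in the camera images.
- station: Fixed aluminium bed 130 mm (x) by 470 mm (y, from -255 to +215 in this frame), top 25 mm above the table; origin on the table on its centre line. Position and yaw vary. The carriage slides along its y. A clear hood (100 to 104 mm up, camera barrel to 138 mm) covers y from 52 to 215 mm, x within 73 mm. The clamp handle is on a flange on its -x side.
- hole_load (a point): The loading hole, 12 mm wide, in the middle of the bed, point at its mouth on the bed's top, near the -y end, at y = -215 mm in the station frame.
- hole_measure (a point): The measuring hole, like the other, 185 mm from it along the station's +y.
- carriage (a joint): Slide along the station's y, in m: 0 at the loading hole, 0.185 at the measuring hole (start); stops 4 mm beyond each. 1 N of friction; locked, with 1 mm of play, while the plunger is down. The carriage: dark plate 120 by 263 mm, top 39 mm above the table; on its +y part a white block 120 by 176 mm with six nests, rim 47 mm above the table; on its -y part the plunger.
- plunger (a joint): Travel of the index plunger, in m: 0 fully down in a hole, about 0.010 while its tip rides on the bed between the holes, 0.016 pulled up to its stop. It must be lifted at least 0.011 to leave a hole; a spring presses it down with 3 N (down) to 7 N (up), and it drops by itself if let go over a hole.
- plunger_knob (a point): Centre of the plunger's black upright round knob, 24 mm in diameter and 28 mm tall (14 mm above and below this point), on a slender 18 mm collar that leaves 32 mm free round it from this point down to the plate. It rides with the carriage, and stands 71 mm above the table when down.
- nest0 (a point): Nest 0 of the carriage: centre of the floor of a round hole 41 mm wide and 8 mm deep, 39 mm above the table. The six nests form two rows along the slide, 60 mm apart, at 58 mm pitch; any holder may go in any nest. They lie under the hood while the carriage is at the measuring hole.
- nest1 (a point): Nest 1 of the carriage: centre of the floor of a round hole 41 mm wide and 8 mm deep, 39 mm above the table. The six nests form two rows along the slide, 60 mm apart, at 58 mm pitch; any holder may go in any nest. They lie under the hood while the carriage is at the measuring hole.
- nest2 (a point): Nest 2 of the carriage: centre of the floor of a round hole 41 mm wide and 8 mm deep, 39 mm above the table. The six nests form two rows along the slide, 60 mm apart, at 58 mm pitch; any holder may go in any nest. They lie under the hood while the carriage is at the measuring hole.
- nest3 (a point): Nest 3 of the carriage: centre of the floor of a round hole 41 mm wide and 8 mm deep, 39 mm above the table. The six nests form two rows along the slide, 60 mm apart, at 58 mm pitch; any holder may go in any nest. They lie under the hood while the carriage is at the measuring hole.
- nest4 (a point): Nest 4 of the carriage: centre of the floor of a round hole 41 mm wide and 8 mm deep, 39 mm above the table. The six nests form two rows along the slide, 60 mm apart, at 58 mm pitch; any holder may go in any nest. They lie under the hood while the carriage is at the measuring hole.
- nest5 (a point): Nest 5 of the carriage: centre of the floor of a round hole 41 mm wide and 8 mm deep, 39 mm above the table. The six nests form two rows along the slide, 60 mm apart, at 58 mm pitch; any holder may go in any nest. They lie under the hood while the carriage is at the measuring hole.
- holder0_mid (a point): Stone holder 0 (may be absent): stands upright on a round steel foot 38 mm in diameter and 10 mm high with a chamfered edge; above it an aluminium cylinder 24 mm in diameter, to be gripped, up to 36 mm, and on that a small clear stone up to 47 mm; 60 g, loose. The point is on its axis, 18 mm above its underside, so 18 mm above the nest's floor when seated. All holders are alike.
- holder1_mid (a point): Stone holder 1 (may be absent): stands upright on a round steel foot 38 mm in diameter and 10 mm high with a chamfered edge; above it an aluminium cylinder 24 mm in diameter, to be gripped, up to 36 mm, and on that a small clear stone up to 47 mm; 60 g, loose. The point is on its axis, 18 mm above its underside, so 18 mm above the nest's floor when seated. All holders are alike.
- holder2_mid (a point): Stone holder 2 (may be absent): stands upright on a round steel foot 38 mm in diameter and 10 mm high with a chamfered edge; above it an aluminium cylinder 24 mm in diameter, to be gripped, up to 36 mm, and on that a small clear stone up to 47 mm; 60 g, loose. The point is on its axis, 18 mm above its underside, so 18 mm above the nest's floor when seated. All holders are alike.
- holder3_mid (a point): Stone holder 3 (may be absent): stands upright on a round steel foot 38 mm in diameter and 10 mm high with a chamfered edge; above it an aluminium cylinder 24 mm in diameter, to be gripped, up to 36 mm, and on that a small clear stone up to 47 mm; 60 g, loose. The point is on its axis, 18 mm above its underside, so 18 mm above the nest's floor when seated. All holders are alike.
- holder4_mid (a point): Stone holder 4 (may be absent): stands upright on a round steel foot 38 mm in diameter and 10 mm high with a chamfered edge; above it an aluminium cylinder 24 mm in diameter, to be gripped, up to 36 mm, and on that a small clear stone up to 47 mm; 60 g, loose. The point is on its axis, 18 mm above its underside, so 18 mm above the nest's floor when seated. All holders are alike.
- latch_axis (a point): Point on the clamp handle's vertical axis, at the flange's top, 25 mm above the table.
- latch (a joint): Angle of the clamp handle, rad, growing clockwise seen from above: 0 along the station's -y (starts at 0 to 0.3), stop at 1.571 along the station's -x, its foot then over the carriage. From about 0.4 to 1.1 it climbs a cam; past about 1.42 it drops into the notch and stays. Let go on the ramp it slides back.
- latch_lift (a joint): Height of the clamp handle on its stem, in m: 0 at the start, about 0.007 on the cam's crest, -0.004 dropped into the notch. A spring presses it down with 5 to 7 N.
- latch_post (a point): Middle of the free part of the handle's black upright round post, 16 mm in diameter, 34 mm tall (from 19 mm below this point, where it stands on the 14 mm wide arm, to 15 mm above it), 65 mm out from the axis; 75 mm above the table at the start. Turning it takes about 2 N here.
- scoop: Bystander: steel stone scoop, 110 by 85 by 25 mm, origin under its centre, loose.
- sort_box: Bystander: open clear plastic box with stones, 85 by 85 by 55 mm, origin under its centre, loose.
- loupe: Bystander: black loupe 38 mm wide, 22 mm high with a steel swing cover, origin under the lens, loose.

How it is judged (in metres and radians):
On the way, in this order (a step that is already met when the one before it is completed fails the run):
1. the carriage is drawn out and the plunger is home in the loading hole (value of joint carriage between -0.003 and 0.003 m and value of joint plunger below 0.003 m), for 0.2 s.
2. every holder is seated in a nest, with the carriage still locked at the loading hole (all of step 1 and angle between each of holder0_mid, holder1_mid, holder2_mid, holder3_mid, holder4_mid's own z axis and vertical below 0.12 rad and ((horizontal distance between holder0_mid and nest0 below 0.004 m and z of holder0_mid in the frame of nest0 between 0.014 and 0.021 m) or (horizontal distance between holder0_mid and nest1 below 0.004 m and z of holder0_mid in the frame of nest1 between 0.014 and 0.021 m) or (horizontal distance between holder0_mid and nest2 below 0.004 m and z of holder0_mid in the frame of nest2 between 0.014 and 0.021 m) or (horizontal distance between holder0_mid and nest3 below 0.004 m and z of holder0_mid in the frame of nest3 between 0.014 and 0.021 m) or (horizontal distance between holder0_mid and nest4 below 0.004 m and z of holder0_mid in the frame of nest4 between 0.014 and 0.021 m) or (horizontal distance between holder0_mid and nest5 below 0.004 m and z of holder0_mid in the frame of nest5 between 0.014 and 0.021 m)) and ((horizontal distance between holder1_mid and nest0 below 0.004 m and z of holder1_mid in the frame of nest0 between 0.014 and 0.021 m) or (horizontal distance between holder1_mid and nest1 below 0.004 m and z of holder1_mid in the frame of nest1 between 0.014 and 0.021 m) or (horizontal distance between holder1_mid and nest2 below 0.004 m and z of holder1_mid in the frame of nest2 between 0.014 and 0.021 m) or (horizontal distance between holder1_mid and nest3 below 0.004 m and z of holder1_mid in the frame of nest3 between 0.014 and 0.021 m) or (horizontal distance between holder1_mid and nest4 below 0.004 m and z of holder1_mid in the frame of nest4 between 0.014 and 0.021 m) or (horizontal distance between holder1_mid and nest5 below 0.004 m and z of holder1_mid in the frame of nest5 between 0.014 and 0.021 m)) and ((horizontal distance between holder2_mid and nest0 below 0.004 m and z of holder2_mid in the frame of nest0 between 0.014 and 0.021 m) or (horizontal distance between holder2_mid and nest1 below 0.004 m and z of holder2_mid in the frame of nest1 between 0.014 and 0.021 m) or (horizontal distance between holder2_mid and nest2 below 0.004 m and z of holder2_mid in the frame of nest2 between 0.014 and 0.021 m) or (horizontal distance between holder2_mid and nest3 below 0.004 m and z of holder2_mid in the frame of nest3 between 0.014 and 0.021 m) or (horizontal distance between holder2_mid and nest4 below 0.004 m and z of holder2_mid in the frame of nest4 between 0.014 and 0.021 m) or (horizontal distance between holder2_mid and nest5 below 0.004 m and z of holder2_mid in the frame of nest5 between 0.014 and 0.021 m)) and ((horizontal distance between holder3_mid and nest0 below 0.004 m and z of holder3_mid in the frame of nest0 between 0.014 and 0.021 m) or (horizontal distance between holder3_mid and nest1 below 0.004 m and z of holder3_mid in the frame of nest1 between 0.014 and 0.021 m) or (horizontal distance between holder3_mid and nest2 below 0.004 m and z of holder3_mid in the frame of nest2 between 0.014 and 0.021 m) or (horizontal distance between holder3_mid and nest3 below 0.004 m and z of holder3_mid in the frame of nest3 between 0.014 and 0.021 m) or (horizontal distance between holder3_mid and nest4 below 0.004 m and z of holder3_mid in the frame of nest4 between 0.014 and 0.021 m) or (horizontal distance between holder3_mid and nest5 below 0.004 m and z of holder3_mid in the frame of nest5 between 0.014 and 0.021 m)) and ((horizontal distance between holder4_mid and nest0 below 0.004 m and z of holder4_mid in the frame of nest0 between 0.014 and 0.021 m) or (horizontal distance between holder4_mid and nest1 below 0.004 m and z of holder4_mid in the frame of nest1 between 0.014 and 0.021 m) or (horizontal distance between holder4_mid and nest2 below 0.004 m and z of holder4_mid in the frame of nest2 between 0.014 and 0.021 m) or (horizontal distance between holder4_mid and nest3 below 0.004 m and z of holder4_mid in the frame of nest3 between 0.014 and 0.021 m) or (horizontal distance between holder4_mid and nest4 below 0.004 m and z of holder4_mid in the frame of nest4 between 0.014 and 0.021 m) or (horizontal distance between holder4_mid and nest5 below 0.004 m and z of holder4_mid in the frame of nest5 between 0.014 and 0.021 m))), for 0.3 s.
3. the loaded carriage is under the hood and the plunger is home in the measuring hole (value of joint carriage between 0.182 and 0.188 m and value of joint plunger below 0.003 m and angle between each of holder0_mid, holder1_mid, holder2_mid, holder3_mid, holder4_mid's own z axis and vertical below 0.12 rad and ((horizontal distance between holder0_mid and nest0 below 0.004 m and z of holder0_mid in the frame of nest0 between 0.014 and 0.021 m) or (horizontal distance between holder0_mid and nest1 below 0.004 m and z of holder0_mid in the frame of nest1 between 0.014 and 0.021 m) or (horizontal distance between holder0_mid and nest2 below 0.004 m and z of holder0_mid in the frame of nest2 between 0.014 and 0.021 m) or (horizontal distance between holder0_mid and nest3 below 0.004 m and z of holder0_mid in the frame of nest3 between 0.014 and 0.021 m) or (horizontal distance between holder0_mid and nest4 below 0.004 m and z of holder0_mid in the frame of nest4 between 0.014 and 0.021 m) or (horizontal distance between holder0_mid and nest5 below 0.004 m and z of holder0_mid in the frame of nest5 between 0.014 and 0.021 m)) and ((horizontal distance between holder1_mid and nest0 below 0.004 m and z of holder1_mid in the frame of nest0 between 0.014 and 0.021 m) or (horizontal distance between holder1_mid and nest1 below 0.004 m and z of holder1_mid in the frame of nest1 between 0.014 and 0.021 m) or (horizontal distance between holder1_mid and nest2 below 0.004 m and z of holder1_mid in the frame of nest2 between 0.014 and 0.021 m) or (horizontal distance between holder1_mid and nest3 below 0.004 m and z of holder1_mid in the frame of nest3 between 0.014 and 0.021 m) or (horizontal distance between holder1_mid and nest4 below 0.004 m and z of holder1_mid in the frame of nest4 between 0.014 and 0.021 m) or (horizontal distance between holder1_mid and nest5 below 0.004 m and z of holder1_mid in the frame of nest5 between 0.014 and 0.021 m)) and ((horizontal distance between holder2_mid and nest0 below 0.004 m and z of holder2_mid in the frame of nest0 between 0.014 and 0.021 m) or (horizontal distance between holder2_mid and nest1 below 0.004 m and z of holder2_mid in the frame of nest1 between 0.014 and 0.021 m) or (horizontal distance between holder2_mid and nest2 below 0.004 m and z of holder2_mid in the frame of nest2 between 0.014 and 0.021 m) or (horizontal distance between holder2_mid and nest3 below 0.004 m and z of holder2_mid in the frame of nest3 between 0.014 and 0.021 m) or (horizontal distance between holder2_mid and nest4 below 0.004 m and z of holder2_mid in the frame of nest4 between 0.014 and 0.021 m) or (horizontal distance between holder2_mid and nest5 below 0.004 m and z of holder2_mid in the frame of nest5 between 0.014 and 0.021 m)) and ((horizontal distance between holder3_mid and nest0 below 0.004 m and z of holder3_mid in the frame of nest0 between 0.014 and 0.021 m) or (horizontal distance between holder3_mid and nest1 below 0.004 m and z of holder3_mid in the frame of nest1 between 0.014 and 0.021 m) or (horizontal distance between holder3_mid and nest2 below 0.004 m and z of holder3_mid in the frame of nest2 between 0.014 and 0.021 m) or (horizontal distance between holder3_mid and nest3 below 0.004 m and z of holder3_mid in the frame of nest3 between 0.014 and 0.021 m) or (horizontal distance between holder3_mid and nest4 below 0.004 m and z of holder3_mid in the frame of nest4 between 0.014 and 0.021 m) or (horizontal distance between holder3_mid and nest5 below 0.004 m and z of holder3_mid in the frame of nest5 between 0.014 and 0.021 m)) and ((horizontal distance between holder4_mid and nest0 below 0.004 m and z of holder4_mid in the frame of nest0 between 0.014 and 0.021 m) or (horizontal distance between holder4_mid and nest1 below 0.004 m and z of holder4_mid in the frame of nest1 between 0.014 and 0.021 m) or (horizontal distance between holder4_mid and nest2 below 0.004 m and z of holder4_mid in the frame of nest2 between 0.014 and 0.021 m) or (horizontal distance between holder4_mid and nest3 below 0.004 m and z of holder4_mid in the frame of nest3 between 0.014 and 0.021 m) or (horizontal distance between holder4_mid and nest4 below 0.004 m and z of holder4_mid in the frame of nest4 between 0.014 and 0.021 m) or (horizontal distance between holder4_mid and nest5 below 0.004 m and z of holder4_mid in the frame of nest5 between 0.014 and 0.021 m)) and value of joint latch below 1.2 rad), for 0.2 s.
4. the clamp handle has dropped into its notch (value of joint latch above 1.38 rad and value of joint latch_lift below -0.002 m and value of joint carriage between 0.182 and 0.188 m and value of joint plunger below 0.003 m), for 0.2 s.
At the end, for the whole second after the job is handed in: The carriage is at 0.185 m (within 3 mm) with the plunger down (under 3 mm), every holder present is upright within 4 mm of a nest's centre and down on its floor (its middle 14 to 21 mm above it), and the clamp handle is past 1.38 rad and dropped at least 2 mm below its starting height, all at rest (all of step 4 and angle between each of holder0_mid, holder1_mid, holder2_mid, holder3_mid, holder4_mid's own z axis and vertical below 0.12 rad and ((horizontal distance between holder0_mid and nest0 below 0.004 m and z of holder0_mid in the frame of nest0 between 0.014 and 0.021 m) or (horizontal distance between holder0_mid and nest1 below 0.004 m and z of holder0_mid in the frame of nest1 between 0.014 and 0.021 m) or (horizontal distance between holder0_mid and nest2 below 0.004 m and z of holder0_mid in the frame of nest2 between 0.014 and 0.021 m) or (horizontal distance between holder0_mid and nest3 below 0.004 m and z of holder0_mid in the frame of nest3 between 0.014 and 0.021 m) or (horizontal distance between holder0_mid and nest4 below 0.004 m and z of holder0_mid in the frame of nest4 between 0.014 and 0.021 m) or (horizontal distance between holder0_mid and nest5 below 0.004 m and z of holder0_mid in the frame of nest5 between 0.014 and 0.021 m)) and ((horizontal distance between holder1_mid and nest0 below 0.004 m and z of holder1_mid in the frame of nest0 between 0.014 and 0.021 m) or (horizontal distance between holder1_mid and nest1 below 0.004 m and z of holder1_mid in the frame of nest1 between 0.014 and 0.021 m) or (horizontal distance between holder1_mid and nest2 below 0.004 m and z of holder1_mid in the frame of nest2 between 0.014 and 0.021 m) or (horizontal distance between holder1_mid and nest3 below 0.004 m and z of holder1_mid in the frame of nest3 between 0.014 and 0.021 m) or (horizontal distance between holder1_mid and nest4 below 0.004 m and z of holder1_mid in the frame of nest4 between 0.014 and 0.021 m) or (horizontal distance between holder1_mid and nest5 below 0.004 m and z of holder1_mid in the frame of nest5 between 0.014 and 0.021 m)) and ((horizontal distance between holder2_mid and nest0 below 0.004 m and z of holder2_mid in the frame of nest0 between 0.014 and 0.021 m) or (horizontal distance between holder2_mid and nest1 below 0.004 m and z of holder2_mid in the frame of nest1 between 0.014 and 0.021 m) or (horizontal distance between holder2_mid and nest2 below 0.004 m and z of holder2_mid in the frame of nest2 between 0.014 and 0.021 m) or (horizontal distance between holder2_mid and nest3 below 0.004 m and z of holder2_mid in the frame of nest3 between 0.014 and 0.021 m) or (horizontal distance between holder2_mid and nest4 below 0.004 m and z of holder2_mid in the frame of nest4 between 0.014 and 0.021 m) or (horizontal distance between holder2_mid and nest5 below 0.004 m and z of holder2_mid in the frame of nest5 between 0.014 and 0.021 m)) and ((horizontal distance between holder3_mid and nest0 below 0.004 m and z of holder3_mid in the frame of nest0 between 0.014 and 0.021 m) or (horizontal distance between holder3_mid and nest1 below 0.004 m and z of holder3_mid in the frame of nest1 between 0.014 and 0.021 m) or (horizontal distance between holder3_mid and nest2 below 0.004 m and z of holder3_mid in the frame of nest2 between 0.014 and 0.021 m) or (horizontal distance between holder3_mid and nest3 below 0.004 m and z of holder3_mid in the frame of nest3 between 0.014 and 0.021 m) or (horizontal distance between holder3_mid and nest4 below 0.004 m and z of holder3_mid in the frame of nest4 between 0.014 and 0.021 m) or (horizontal distance between holder3_mid and nest5 below 0.004 m and z of holder3_mid in the frame of nest5 between 0.014 and 0.021 m)) and ((horizontal distance between holder4_mid and nest0 below 0.004 m and z of holder4_mid in the frame of nest0 between 0.014 and 0.021 m) or (horizontal distance between holder4_mid and nest1 below 0.004 m and z of holder4_mid in the frame of nest1 between 0.014 and 0.021 m) or (horizontal distance between holder4_mid and nest2 below 0.004 m and z of holder4_mid in the frame of nest2 between 0.014 and 0.021 m) or (horizontal distance between holder4_mid and nest3 below 0.004 m and z of holder4_mid in the frame of nest3 between 0.014 and 0.021 m) or (horizontal distance between holder4_mid and nest4 below 0.004 m and z of holder4_mid in the frame of nest4 between 0.014 and 0.021 m) or (horizontal distance between holder4_mid and nest5 below 0.004 m and z of holder4_mid in the frame of nest5 between 0.014 and 0.021 m)) and velocity of joint carriage below 0.02 m/s and velocity of joint latch below 0.02 rad/s); the robot touches nothing.
It fails at once if a bystander is pushed more than 25 mm (distance of any of scoop, sort_box, loupe from where it was at the start of the episode above 0.025 m).
Of holder0, holder1, holder2, holder3, holder4 only 3 to 5 are there at a start; the rules pass over those that are not, and their reading is None.
At some moment in a run one of holder0, holder1, holder2, holder3, holder4 may be knocked a few centimetres aside while the robot is not near it.
It also fails if it takes over 210 s, if anything falls off the work surface, if the arm or the gripper's body presses on something with over 40 N, if the wrist force passes 120 N, or if a joint passes its speed limit or range.

ROBOT

A 6-joint arm with a two-finger parallel gripper is mounted at the origin on the work surface. World frame = base frame: x ahead of the robot, y to its left, z up, the work surface at z = 0. Lengths are in m, angles in degrees, forces in N, time in s.
With the tool pointing down it reaches from about 0.25 to 0.725 m from the base axis. Payload 9.7 kg.
Tool frame: the origin (TCP) lies on the centre line of the jaws, within the pads' length; the fingertips stand bot.nose_length ahead of it and the grasp point (between the pads) lies 11 mm behind it (bot.nose_length is the distance from the TCP to the fingertips, in m); z points along the fingers, y is the line along which they close (so a half turn about z gives the same grasp; the last joint's range is limited). The gripper opens to 85 mm and grips with 20 to 120 N. Pads are 22 mm wide; open, the fingers measure 114 mm over their backs; the gripper's body (76 mm by 85 mm) begins 54 mm behind the grasp point. The pads swing forward as they close: fully open they stand 13 mm farther back than shut.
Start: joints at [0, 4.979, 10.078, 95.1, 0, 90], TCP at [0.55, -0, 0.239] pointing down, gripper open.
Joint ranges: [-179.16, 179.16], [-48.56, 103.87], [-65.8, 70.77], [-126.05, 130.52], [-82.76, 87.17], [-180, 180]. Speed limits (degrees/s): [127.2, 127.2, 147.25, 180, 180, 180].

INTERFACE

Orientations are given as [roll, pitch, yaw] about the fixed x, y, z axes, in that order (R = Rz(yaw) Ry(pitch) Rx(roll)).
In Python, from workcell import bot gives the robot as it stands. The module is installed in compiled form; this text tells all that it offers.
- The arm moves only by the shell command python3 -m inch 'ROWS' [OPENING] [FORCE]. ROWS is JSON, a list of rows, each a list of 4 numbers: the shift along the world's x, y, z in cm, then the turn about the world's z in degrees. A call has exactly 8 rows; each row is the pose to reach, as a shift and turn from the pose commanded when the call began; what a row does not reach only later rows make up. A row lasts 1/8 s, in which the tool goes at most 62.5 mm and 10.7 degrees, less where a joint would pass 70% of its speed; a pose out of reach is approached as far as the arm can. A call with a gripper value outside its range is refused whole. OPENING is the finger opening in cm, from 0 to 8.54, set as the call begins (- or left out, the last holds). The fingers move at their own pace and stop on an object; FORCE is the grip in N (left out, the last holds). Time passes only in rows, so rows that repeat a pose let the fingers close, or fill a call up. It gives the time, the measured TCP pose, the force, the opening and the grip force at its end, in the units of the state.
- bot.get_obs(): the state, without advancing time (a new reading comes with each control period).
- bot.camera(name): name is "scene" or "side" or "wrist"; returns a dict with "img" (480x640x3 uint8, red, green, blue), "fovy" (degrees; the focal length in pixels is half the picture's height over the tangent of half this angle, whatever the lens; pixels are square), "cx", "cy" (the principal point, pixels), "dist" ([k1, k2, p1, p2, k3] as OpenCV has them; the pictures are not rectified), "R" (3x3) and "t" (3): a world point X has camera coordinates R X + t; the wrist camera has in their place "mount" (4x4, takes a point from camera to tool coordinates, whose origin is the TCP and whose axes are the flange's). Camera axes: x right, y down, z forward; pixel columns grow to the right and rows downward; lengths in m; the calibration is good to about 2 mm. A picture is of the moment at which its call begins: read the wrist's pose just before it. There is no depth.
- bot.job_done(): hands the job in; it is judged then, once.
Trained networks look in a picture, given as the dict that the camera call returned (one of the last four; its "shot" number tells which), for a name from the list of things; names that differ only in an ending like _2 or _b are one class to them, and where a whole thing is asked for, a point or a joint stands for the part that bears it (a point fixed in the world has none). Each returns a list of dicts, best first, with "score" (0 to 1); they miss things now and then, are a little off and sometimes report something else, mostly with a low value. They report only what shows in the picture. A call takes as long as a camera call.
- bot.find_in(thing, picture): "point" ([column, row] in pixels, amid what is visible of it).
- bot.landmark_of(thing, picture): "point" ([column, row] in pixels: a listed point, or the origin of a listed thing).
The state is a dict: "time": time; "q": joint angles; "qd": joint speeds; "joint_efforts": joint torques, N m; "ee_pos": TCP position; "tcp_rot": TCP orientation; "wrist_force": force on the tool from outside, world axes, zero at the start; "torque": the same for the moment, N m; "opening": finger opening in m; "grasp_force": force on a finger pad.
Only numpy, scipy, OpenCV 4.12 (cv2) and the standard library are available. Lean on these libraries where they do the work, as an engineer would, in place of code of your own. Each camera call takes 0.05 s, during which the arm holds its last target. There are 200 camera calls.

## Working session

There is one attempt and no reset: what is moved stays moved. The work goes in short steps, Python scripts to look and compute and a shell command to move; the robot and the scene stay as the last step left them, time stands still between calls to the robot, and variables do not carry over. Pictures are saved under pics/ and viewed, at most 17 in all, crops included, and the job is handed in when it is done.

```bash
mkdir -p pics
cat > h.py <<'E'
import numpy as np, cv2
from workcell import bot
from scipy.spatial.transform import Rotation as Ro
def cam(name):
    o=bot.get_obs(); c=bot.camera(name)
    if name=="wrist":
        T=np.eye(4); T[:3,:3]=rot(o); T[:3,3]=o["ee_pos"]
        W=np.linalg.inv(T@np.array(c["mount"])); c["Rw"],c["tw"]=W[:3,:3],W[:3,3]
    else: c["Rw"],c["tw"]=np.array(c["R"]),np.array(c["t"])
    h,w=c["img"].shape[:2]; f=h/2/np.tan(np.radians(c["fovy"]/2))
    c["K"]=np.array([[f,0,c["cx"]],[0,f,c["cy"]],[0,0,1]])
    return c
def rot(o):
    r=np.array(o["tcp_rot"],float)
    return r if r.shape==(3,3) else Ro.from_euler("xyz",r,degrees=True).as_matrix()
def ray(c,p):
    u=cv2.undistortPoints(np.array([[p]],float),c["K"],np.array(c["dist"],float))[0,0]
    return -c["Rw"].T@c["tw"], c["Rw"].T@np.array([u[0],u[1],1])
def atz(c,p,z):
    o,d=ray(c,p); return o+d*(z-o[2])/d[2]
def proj(c,X):
    return cv2.projectPoints(np.array(X,float).reshape(-1,1,3),cv2.Rodrigues(c["Rw"])[0],c["tw"],c["K"],np.array(c["dist"],float))[0][:,0]
def save(c,n): cv2.imwrite("pics/"+n,c["img"][:,:,::-1])
E
python3 - <<'E'
from h import *
print(bot.get_obs(), bot.nose_length)
Z=dict(hole_load=.025,hole_measure=.025,plunger_knob=.071,latch_axis=.025,latch_post=.075,station=0,scoop=0,sort_box=0,loupe=0,nest0=.039,nest1=.039,nest2=.039,nest3=.039,nest4=.039,nest5=.039,holder0_mid=.018)
for n in("scene","side","wrist"):
    c=cam(n); save(c,n+"0.png"); print(n)
    for k,z in Z.items():
        for r in bot.landmark_of(k,c)[:6 if 'holder' in k else 1]:
            print(" ",k,round(r["score"],2),np.round(r["point"]),np.round(atz(c,r["point"],z),3))
E
```

```text
{'time': 0.0, 'q': array([ 7.12204902e-06,  5.01362803e+00,  1.00327559e+01,  9.51011545e+01,
       -2.77198634e-03,  9.00005460e+01]), 'qd': array([-0.03472687, -0.10406572,  0.06766294,  0.00338797,  0.03842215,
       -0.03689789]), 'joint_efforts': array([ 7.68234549e-04, -5.20392072e+01,  4.64802504e+01,  1.63646933e-02,
        2.23589603e-05, -6.77332673e-05]), 'ee_pos': array([ 5.49762878e-01, -1.33330026e-05,  2.38543616e-01]), 'tcp_rot': array([-1.79917973e+02,  2.77276521e-03,  8.99994651e+01]), 'wrist_force': array([ 0.30713039,  0.10038533, -0.51852716]), 'torque': array([ 0.01238952, -0.00115742, -0.01132424]), 'grasp_force': 0.0, 'opening': 0.085282479035936} 0.008
scene
  hole_load 0.83 [229. 256.] [ 0.63  -0.173  0.025]
  hole_measure 0.61 [310. 297.] [0.625 0.01  0.025]
  plunger_knob 0.62 [310. 284.] [0.622 0.01  0.071]
  latch_axis 0.7 [348. 268.] [0.536 0.041 0.025]
  latch_post 0.75 [321. 236.] [ 0.528 -0.024  0.075]
  station 0.66 [478. 413.] [0.656 0.354 0.   ]
  scoop 0.62 [479. 414.] [0.657 0.357 0.   ]
  sort_box 0.61 [149. 235.] [ 0.664 -0.363  0.   ]
  l
[... 1156 characters left out ...]
95. 154.] [0.647 0.342 0.018]
wrist
  hole_load 0.87 [389. 359.] [ 0.627 -0.17   0.025]
  hole_measure 0.7 [392. 198.] [0.62  0.009 0.025]
  plunger_knob 0.79 [403. 206.] [0.621 0.01  0.071]
  latch_axis 0.95 [299. 168.] [0.531 0.038 0.025]
  latch_post 0.64 [296. 251.] [ 0.53  -0.028  0.075]
  station 0.84 [388. 165.] [0.62  0.039 0.   ]
  loupe 0.97 [142. 188.] [0.367 0.016 0.   ]
  nest0 0.9 [364. 101.] [0.589 0.097 0.039]
  nest1 0.9 [364. 101.] [0.589 0.097 0.039]
  nest2 0.9 [364. 101.] [0.589 0.097 0.039]
  nest3 0.9 [364. 101.] [0.589 0.097 0.039]
  nest4 0.9 [364. 101.] [0.589 0.097 0.039]
  nest5 0.9 [364. 101.] [0.589 0.097 0.039]
  holder0_mid 0.23 [390. 170.] [0.618 0.036 0.018]
```

View pics/scene0.png

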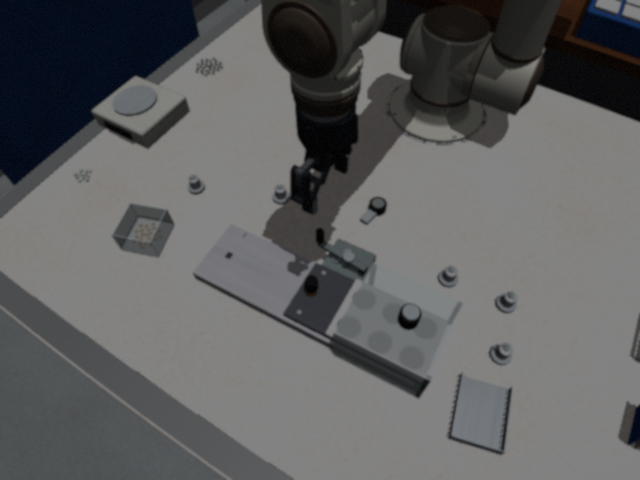

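View pics/side0.png

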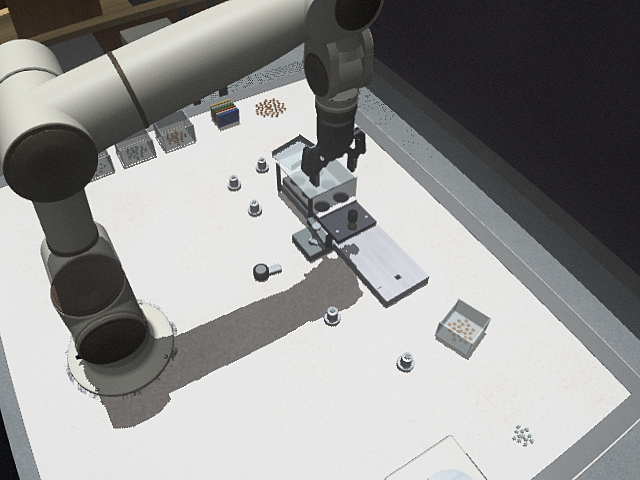

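View pics/wrist0.png

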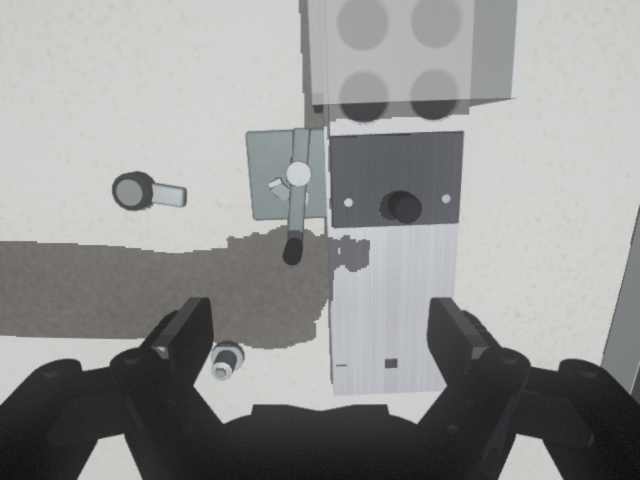

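Scene view: five holders at about (195,184), (281,193), (450,275), (508,299) and (503,351). The plunger knob is at (311,284), the latch post at (321,236) and the loading hole at (229,256). The side and wrist views agree. I'm moving above the knob for a closer look.

```bash
python3 -m inch '[[3,0.5,-4,0],[7,1,-8,0],[7,1,-8,0],[7,1,-8,0],[7,1,-8,0],[7,1,-8,0],[7,1,-8,0],[7,1,-8,0]]' 6 60
cat > ms.py <<'E'
from h import *
import sys
Z=dict(hole_load=.025,hole_measure=.025,plunger_knob=.071,latch_axis=.025,latch_post=.075,nest0=.039,holder0_mid=.018)
def look(names,n=1,png=None,camn="wrist"):
    c=cam(camn); 
    if png: save(c,png)
    o=bot.get_obs(); print("t",round(o["time"],1),"tcp",np.round(o["ee_pos"]*1000,1),np.round(o["tcp_rot"],1))
    for k in names:
        for r in bot.landmark_of(k,c)[:n]:
            print(" ",k,round(r["score"],2),np.round(r["point"]),np.round(atz(c,r["point"],Z[k])*1000,1))
    return c
if __name__=="__main__": look(sys.argv[2].split(","),int(sys.argv[1]),sys.argv[3] if len(sys.argv)>3 else None)
E
python3 ms.py 1 plunger_knob,latch_post,latch_axis,hole_load k1.png
python3 - <<'E'
from h import *
for n,P in(("scene",[(195,183),(281,192),(450,274),(508,298),(503,350)]),("side",[(406,361),(332,315),(254,207),(233,182),(262,164)])):
    c=cam(n)
    print([list(np.round(atz(c,p,.02)[:2],3)) for p in P])
E
```

```text
time: 3.55
ee_pos: [0.62, 0.01, 0.1597]
tcp_rot: [180.0, 0.0, 90.0]
wrist_force: [-0.6, -0.2, 0.4]
opening: 0.0598
grasp_force: 0.0
t 3.6 tcp [619.9  10.  159.5] [180.   0.  90.]
  plunger_knob 0.94 [321. 247.] [621.2   9.   71. ]
  latch_axis 0.6 [201. 192.] [532.5  38.   25. ]
[[np.float64(0.516), np.float64(-0.355)], [np.float64(0.442), np.float64(-0.177)], [np.float64(0.446), np.float64(0.213)], [np.float64(0.439), np.float64(0.326)], [np.float64(0.541), np.float64(0.351)]]
[[np.float64(0.513), np.float64(-0.36)], [np.float64(0.441), np.float64(-0.18)], [np.float64(0.445), np.float64(0.209)], [np.float64(0.439), np.float64(0.325)], [np.float64(0.543), np.float64(0.349)]]
```

```bash
python3 -m inch '[[0.1,-0.1,-5,0],[0.1,-0.1,-9.9,0],[0.1,-0.1,-9.9,0],[0.1,-0.1,-9.9,0],[0.1,-0.1,-9.9,0],[0.1,-0.1,-9.9,0],[0.1,-0.1,-9.9,0],[0.1,-0.1,-9.9,0]]' 6
python3 -m inch '[[0,0,0,0],[0,0,0,0],[0,0,0,0],[0,0,0,0],[0,0,0,0],[0,0,0.4,0],[0,0,0.9,0],[0,0,1.35,0]]' 1.5 60
python3 -m inch '[[0,0,0,0],[0,0,0,0],[0,0,0,0],[0,0,0,0],[0.05,-1,0,0],[0.1,-2,0,0],[0.1,-2,0,0],[0.1,-2,0,0]]'
```

```text
time: 4.9
ee_pos: [0.6211, 0.009, 0.0605]
tcp_rot: [180.0, -0.0, 90.0]
wrist_force: [0.4, -0.3, 0.3]
opening: 0.0598
grasp_force: 0.0
time: 5.9
ee_pos: [0.6209, 0.009, 0.0736]
tcp_rot: [-180.0, 0.0, 90.0]
wrist_force: [1.5, -0.4, -7.4]
opening: 0.0221
grasp_force: 58.9
time: 6.9
ee_pos: [0.6218, -0.0115, 0.0737]
tcp_rot: [-180.0, 0.0, 90.0]
wrist_force: [-0.4, -1.3, -7.2]
opening: 0.0221
grasp_force: 59.0
```

```bash
python3 -m inch '[[0.1,-2.5,0,0],[0.2,-5,0,0],[0.3,-7.5,0,0],[0.4,-10,0,0],[0.5,-12.5,0,0],[0.55,-15,0,0],[0.6,-16,0,0],[0.6,-16,0,0]]'
python3 ms.py 1 hole_load
```

```text
time: 7.9
ee_pos: [0.6284, -0.1714, 0.0739]
tcp_rot: [180.0, 0.0, 90.0]
wrist_force: [3.4, -0.8, -7.0]
opening: 0.0226
grasp_force: 59.3
t 8.0 tcp [ 628.3 -170.8   73.9] [180.   0.  90.]
  hole_load 0.81 [316. 276.] [ 627.2 -176.    25. ]
```

```bash
python3 -m inch '[[0.05,-0.2,0,0],[0.05,-0.45,0,0],[0.05,-0.45,0,0],[0.05,-0.45,-0.3,0],[0.05,-0.45,-0.6,0],[0.05,-0.45,-0.9,0],[0.05,-0.45,-1.2,0],[0.05,-0.45,-1.2,0]]'
```

```text
time: 9.0
ee_pos: [0.6286, -0.1755, 0.0618]
tcp_rot: [180.0, 0.0, 90.0]
wrist_force: [1.8, 0.6, -2.5]
opening: 0.0225
grasp_force: 59.5
```

```bash
python3 -m inch '[[0,0,0,0],[0,0,0,0],[0,0,0,0],[0,0,5,0],[0,0,10,0],[0,5,15,0],[0,11,18,0],[0,11,18,0]]' 6
python3 -m inch '[[0,0,0,0],[0,0,0,0],[0,0,0,0],[0,0,0,0],[0,0,0,0],[0,0,0,0],[0,0,0,0],[0,0,0,0]]'
python3 ms.py 6 plunger_knob,nest0,latch_post,latch_axis,hole_measure n1.png
```

```text
time: 10.0
ee_pos: [0.6291, -0.0629, 0.2449]
tcp_rot: [179.8, 0.0, 90.2]
wrist_force: [-0.2, -0.3, -0.3]
opening: 0.0599
grasp_force: 0.0
time: 11.0
ee_pos: [0.6285, -0.0655, 0.2418]
tcp_rot: [180.0, 0.0, 90.0]
wrist_force: [-0.1, 0.5, -0.4]
opening: 0.0601
grasp_force: 0.0
t 11.1 tcp [628.5 -65.5 241.8] [180.   0.  90.]
  plunger_knob 0.83 [319. 329.] [ 628.1 -172.6   71. ]
  nest0 0.87 [283. 231.] [593.9 -86.   39. ]
  nest0 0.81 [274. 102.] [589.1  30.6  39. ]
  nest0 0.78 [346. 228.] [654.  -82.9  39. ]
  nest0 0.68 [344.  97.] [650.2  34.8  39. ]
  nest0 0.63 [282. 171.] [594.1 -29.2  39. ]
  nest0 0.57 [346. 165.] [653.3 -24.   39. ]
  latch_post 0.97 [194. 173.] [525.9 -27.3  75. ]
  latch_post 0.36 [348. 166.] [652.5 -22.   75. ]
  latch_axis 0.67 [213.  97.] [532.3  36.3  25. ]
  hole_measure 0.87 [310. 128.] [619.8   8.7  25. ]
  hole_measure 0.57 [214.  97.] [533.4  36.8  25. ]
```

View pics/n1.png

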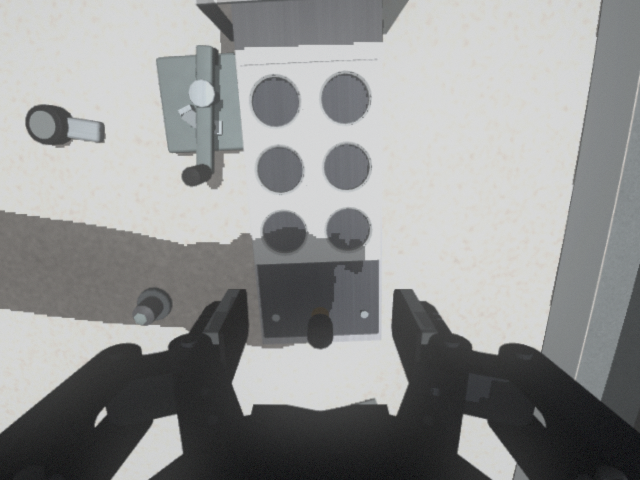

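Wrist view: the carriage is out, with the knob at (319,329) and all six nests clear, the columns at about x=280 and x=346 px. I'm fitting the nest grid to the rim edges.

```bash
cat > grid.py <<'E'
from h import *
from scipy.optimize import minimize
def pts(p):
    e=np.array([-np.sin(p[2]),np.cos(p[2])]); f=np.array([np.cos(p[2]),np.sin(p[2])])
    return np.array([p[:2]+e*.058*j+f*.03*i for j in(-1,0,1) for i in(-1,1)])
def fit(c,p0):
    g=cv2.GaussianBlur(cv2.cvtColor(c["img"],cv2.COLOR_RGB2GRAY).astype(np.float32),(0,0),1)
    a=np.linspace(0,2*np.pi,120,endpoint=False)
    def cost(p):
        s=0
        def v(r):
            X=np.array([[x+r*np.cos(t),y+r*np.sin(t),.047] for x,y in pts(p) for t in a])
            u=proj(c,X).astype(np.float32); return cv2.remap(g,u[:,0],u[:,1],cv2.INTER_LINEAR)
        return -np.mean(np.clip(v(.022)-v(.019),-40,40))
    from scipy.optimize import differential_evolution as de
    r=de(cost,[(p0[0]-.008,p0[0]+.008),(p0[1]-.008,p0[1]+.008),(p0[2]-.04,p0[2]+.04)],seed=1,maxiter=25,popsize=8,tol=1e-5)
    return r.x,r.fun
E
python3 - <<'E'
from grid import *
o=bot.get_obs(); c=cam("wrist")
p,f=fit(c,[.6225,-.026,.041]); print(p,f,np.round(pts(p)*1000,1))
for k in ("plunger_knob","hole_load"):
  for n in("side","scene"):
    c=cam(n)
    for r in bot.landmark_of(k,c)[:1]: print(k,n,atz(c,r["point"],.071 if 'k' in k[-6:] else .025),r["point"])
E
```

```text
[ 0.62303274 -0.02575026  0.03956804] -39.10289764404297 [[595.4 -84.9]
 [655.3 -82.5]
 [593.1 -26.9]
 [653.  -24.6]
 [590.8  31. ]
 [650.7  33.4]]
plunger_knob side [ 0.62516847 -0.16385379  0.071     ] [396.1, 262.6]
plunger_knob scene [ 0.62535568 -0.1756188   0.071     ] [224.5, 240.2]
hole_load side [ 0.6034769  -0.00716754  0.025     ] [349.5, 235.4]
hole_load scene [ 0.62504405 -0.1774176   0.025     ] [228.3, 252.8]
```

```bash
python3 -m inch '[[-6,2,0,0],[-12,4,0,0],[-17,8,0,0],[-18.3,14,-2,0],[-18.3,20,-4,0],[-18.3,26,-8,0],[-18.3,27.7,-8,0],[-18.3,27.7,-8,0]]' 5.5
cat > hold.py <<'E'
from h import *
from scipy.optimize import differential_evolution as de
import sys
def main(png=None):
    c=cam("wrist"); o=bot.get_obs()
    if png: save(c,png)
    t=o["ee_pos"]; print("t",round(o["time"],1),"tcp",np.round(t*1000,1),np.round(o["tcp_rot"],1))
    best=None
    for r in bot.landmark_of("holder0_mid",c)[:3]:
        X=atz(c,r["point"],.018); print(round(r["score"],2),np.round(r["point"]),np.round(X*1000,1))
        if best is None or np.linalg.norm(X[:2]-t[:2])<np.linalg.norm(best[:2]-t[:2]): best=X
    if best is None: return
    # foot outline on the table (r 19 mm, about 4 mm up): best gradient
    g=cv2.GaussianBlur(cv2.cvtColor(c["img"],cv2.COLOR_RGB2GRAY).astype(np.float32),(0,0),.8)
    a=np.linspace(0,2*np.pi,90,endpoint=False)
    def v(p,r,z):
        u=proj(c,np.c_[p[0]+r*np.cos(a),p[1]+r*np.sin(a),0*a+z]).astype(np.float32)
        return cv2.remap(g,u[:,0],u[:,1],cv2.INTER_LINEAR)
    r=de(lambda p:-np.median(np.abs(v(p,.0205,.004)-v(p,.0175,.004))),[(best[0]-.007,best[0]+.007),(best[1]-.007,best[1]+.007)],seed=1,maxiter=40)
    print("foot",np.round(r.x*1000,1),r.fun,"shift to landmark cm",np.round((best-t)[:2]*100,2))
main(sys.argv[1] if len(sys.argv)>1 else None)
E
python3 hold.py c1.png
```

```text
time: 12.75
ee_pos: [0.4448, 0.2129, 0.1608]
tcp_rot: [-179.9, 0.0, 90.2]
wrist_force: [-0.8, -1.4, 1.6]
opening: 0.0552
grasp_force: 0.0
t 12.8 tcp [445.2 211.9 161.6] [-180.     0.    90.1]
0.82 [317.  68.] [443.2 326.5  18. ]
foot [444.  326.5] -26.459007263183594 shift to landmark cm [-0.2  11.46]
```

View pics/c1.png

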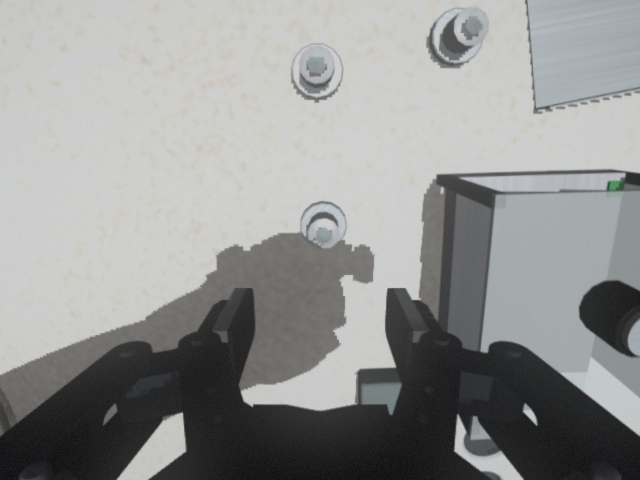

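Holder C is at about (323,225) px, directly under the tool, with D at (317,70) and E at (460,38) beyond. The network reported only D, so I'll seed the foot fit by pixel.

```bash
python3 - <<'E'
s=open("hold.py").read()
s=s.replace("def main(png=None):","def main(png=None,seed=None):").replace("    if best is None: return","    if seed: best=atz(c,seed,.018)\n    if best is None: return")
s=s.replace("main(sys.argv[1] if len(sys.argv)>1 else None)","A=sys.argv\nmain(A[1] if len(A)>1 and A[1]!='-' else None,[float(A[2]),float(A[3])] if len(A)>3 else None)")
open("hold.py","w").write(s)
E
python3 hold.py - 323 228
```

```text
t 12.9 tcp [445.7 211.  162.3] [180.  -0.  90.]
0.85 [312.  70.] [440.9 324.2  18. ]
foot [447.6 211.4] -41.42144012451172 shift to landmark cm [ 0.29 -0.22]
```

```bash
python3 -m inch '[[0.2,0,-5,0],[0.2,0,-10,0],[0.2,0,-14,0],[0.2,0,-14,0],[0.2,0,-14,0],[0.2,0,-14,0],[0.2,0,-14,0],[0.2,0,-14,0]]' 5.5
python3 -m inch '[[0,0,0,0],[0,0,0,0],[0,0,0,0],[0,0,0,0],[0,0,0,0],[0,0,3,0],[0,0,9,0],[0,0,14,0]]' 1.5 40
python3 ms.py 1 hole_load c2.png
```

```text
time: 13.95
ee_pos: [0.4478, 0.2117, 0.0224]
tcp_rot: [180.0, -0.0, 90.0]
wrist_force: [-0.1, 0.6, 0.1]
opening: 0.0546
grasp_force: 0.0
time: 14.95
ee_pos: [0.4473, 0.2114, 0.1633]
tcp_rot: [-180.0, 0.0, 90.0]
wrist_force: [1.0, -0.2, -0.6]
opening: 0.023
grasp_force: 39.3
t 15.0 tcp [449.  212.2 170.1] [179.6  -0.2  90. ]
```

View pics/c2.png

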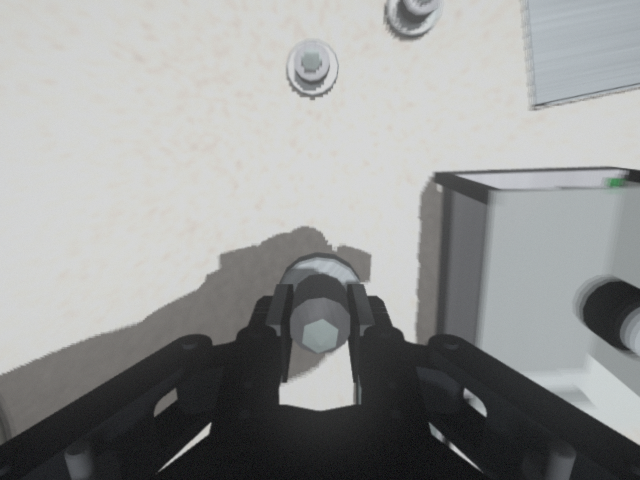

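```bash
python3 -m inch '[[0,-6,1,0],[0,-12,1,0],[5,-17.8,1,0],[11,-17.8,1,0],[17,-17.8,-2,0],[20.3,-17.8,-6,0],[20.3,-17.8,-7.5,0],[20.3,-17.8,-7.5,0]]'
python3 -m inch '[[0,0,0,0],[0,0,0,0],[0,0,0,0],[0,0,0,0],[0,0,0,0],[0,0,0,0],[0,0,0,0],[0,0,0,0]]'
python3 ms.py 1 plunger_knob c3.png
```

```text
time: 16.05
ee_pos: [0.649, 0.0334, 0.0846]
tcp_rot: [-179.8, 0.0, 90.0]
wrist_force: [-0.3, 0.3, 0.2]
opening: 0.0225
grasp_force: 39.6
time: 17.05
ee_pos: [0.6505, 0.0335, 0.0867]
tcp_rot: [-180.0, -0.0, 90.0]
wrist_force: [-0.2, 0.1, -0.4]
opening: 0.0224
grasp_force: 39.6
t 17.1 tcp [650.5  33.5  86.7] [-180.    0.   90.]
```

View pics/c3.png

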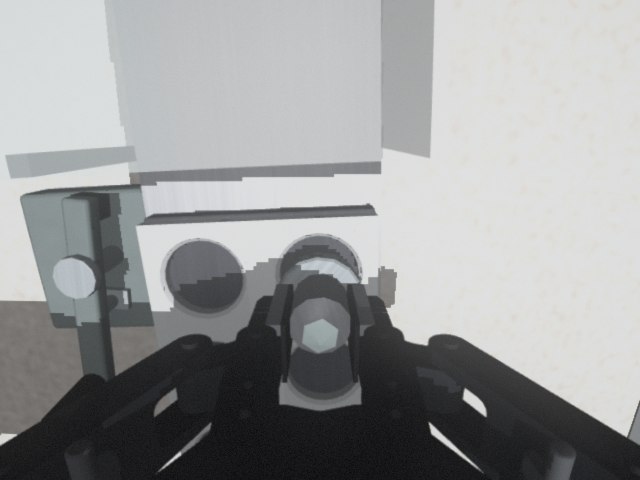

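Held upright, the foot is centred over the right front nest at (320,260). I'm lowering it.

```bash
python3 -m inch '[[0,0,-0.7,0],[0,0,-1.3,0],[0,0,-1.7,0],[0,0,-2.1,0],[0,0,-2.5,0],[0,0,-2.5,0],[0,0,-2.5,0],[0,0,-2.5,0]]'
```

```text
time: 18.15
ee_pos: [0.6506, 0.0335, 0.0619]
tcp_rot: [180.0, -0.0, 90.0]
wrist_force: [-0.2, -0.7, -1.1]
opening: 0.0227
grasp_force: 39.7
```

```bash
python3 -m inch '[[0,0,0,0],[0,0,0,0],[0,0,0,0],[0,0,5,0],[0,0,10,0],[-6,0,11,0],[-12,0,11,0],[-18,0,11,0]]' 4
python3 -m inch '[[-3,6,0,0],[-3,12,0,0],[-3,18,0,0],[-3,24,-0.5,0],[-3,29.2,-1,0],[-3,29.2,-1,0],[-3,29.2,-1,0],[-3,29.2,-1,0]]' 5.5
python3 hold.py - 321 228
```

```text
time: 19.15
ee_pos: [0.4689, 0.0335, 0.1719]
tcp_rot: [180.0, -0.0, 90.0]
wrist_force: [0.5, 0.1, 1.1]
opening: 0.04
grasp_force: 0.0
time: 20.15
ee_pos: [0.4408, 0.3245, 0.1622]
tcp_rot: [180.0, -0.0, 89.9]
wrist_force: [-0.3, -0.3, 0.3]
opening: 0.0549
grasp_force: 0.0
t 20.2 tcp [440.8 324.5 162.3] [180.   -0.   89.9]
0.95 [321. 221.] [442.1 328.   18. ]
foot [444.2 324.1] -33.86219787597656 shift to landmark cm [ 0.15 -0.26]
```

Run:
```python
from h import *
c=cam("wrist"); im=c["img"].copy()
a=np.linspace(0,2*np.pi,60)
for (x,y),col in(((.4442,.3241),(255,0,0)),((.4421,.328),(0,255,0))):
    for r,z in((.019,.003),(.012,.036)):
        u=proj(c,np.c_[x+r*np.cos(a),y+r*np.sin(a),0*a+z]); cv2.polylines(im,[np.round(u*8).astype(np.int32)],True,col,1,cv2.LINE_AA,3)
im=cv2.resize(im[170:290,250:400],None,fx=4,fy=4,interpolation=cv2.INTER_CUBIC); cv2.imwrite("pics/d1.png",im[:,:,::-1])
```

```text
(no output)
```

View pics/d1.png

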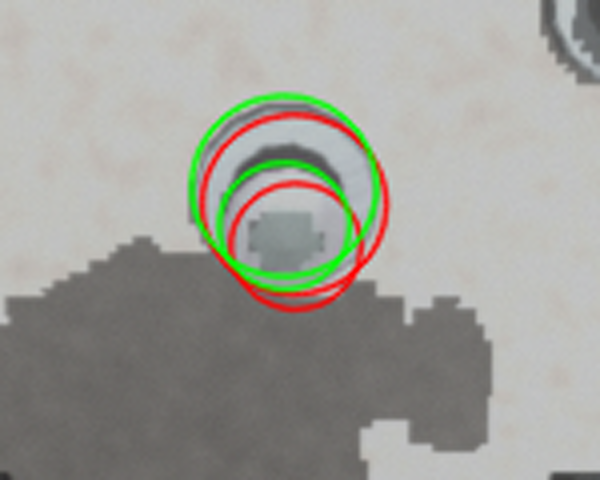

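Overlay: the landmark fit (green) matches the holder far better than the foot fit (red); the true axis is about (442,327) mm. I'm grasping there and carrying it over.

```bash
python3 -m inch '[[0.1,0.25,-5,0],[0.1,0.25,-10,0],[0.1,0.25,-14,0],[0.1,0.25,-14,0],[0.1,0.25,-14,0],[0.1,0.25,-14,0],[0.1,0.25,-14,0],[0.1,0.25,-14,0]]' 5.5
python3 -m inch '[[0,0,0,0],[0,0,0,0],[0,0,0,0],[0,0,0,0],[0,0,0,0],[0,0,3,0],[0,0,9,0],[0,-3,14,0]]' 1.5 40
python3 -m inch '[[0,-6,1,0],[0,-12,1,0],[0,-18,1,0],[0,-24,1,0],[4,-29,1,0],[9,-32.2,1,0],[15,-32.2,1,0],[21,-32.2,-2,0]]'
python3 -m inch '[[0.1,0,-4,0],[0.1,0,-5.5,0],[0.1,0,-5.5,0],[0.1,0,-5.5,0],[0.1,0,-5.5,0],[0.1,0,-5.5,0],[0.1,0,-5.5,0],[0.1,0,-5.5,0]]'
python3 ms.py 2 nest0,plunger_knob d2.png
```

```text
time: 21.3
ee_pos: [0.4418, 0.3282, 0.0225]
tcp_rot: [180.0, -0.0, 90.0]
wrist_force: [0.3, -0.5, -0.3]
opening: 0.0553
grasp_force: 0.0
time: 22.3
ee_pos: [0.4413, 0.2985, 0.1631]
tcp_rot: [-180.0, -0.0, 90.1]
wrist_force: [0.7, 0.7, -1.4]
opening: 0.0224
grasp_force: 39.3
time: 23.3
ee_pos: [0.6502, -0.025, 0.1451]
tcp_rot: [179.8, 0.0, 89.9]
wrist_force: [0.7, 0.4, -0.0]
opening: 0.0226
grasp_force: 39.4
time: 24.3
ee_pos: [0.6484, -0.024, 0.0889]
tcp_rot: [180.0, 0.0, 90.0]
wrist_force: [0.5, -1.1, -1.0]
opening: 0.0223
grasp_force: 39.5
t 24.4 tcp [648.4 -24.   88.8] [-180.    0.   90.]
  nest0 0.96 [206. 163.] [592.2  31.   39. ]
  nest0 0.93 [214. 273.] [591.8 -27.5  39. ]
```

View pics/d2.png

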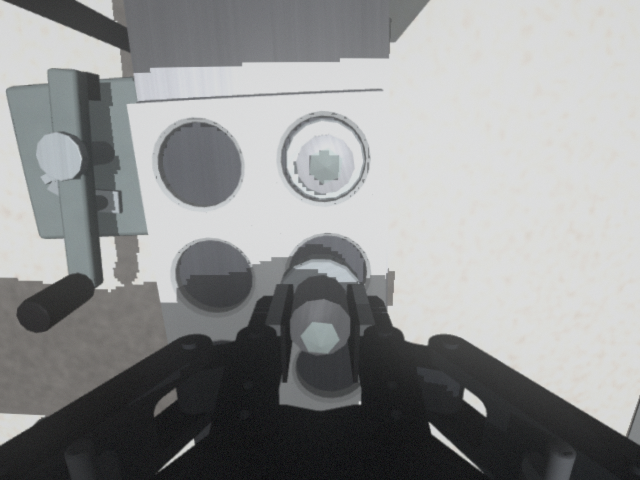

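Holder C sits well in its nest at (325,160). D hangs about 4.5 mm short in x, since the last row was cut off, so I'm correcting and lowering.

```bash
python3 -m inch '[[0.45,-0.05,0,0],[0.45,-0.05,0,0],[0.45,-0.05,-0.7,0],[0.45,-0.05,-1.3,0],[0.45,-0.05,-1.8,0],[0.45,-0.05,-2.3,0],[0.45,-0.05,-2.7,0],[0.45,-0.05,-2.7,0]]'
```

```text
time: 25.45
ee_pos: [0.6528, -0.0245, 0.0616]
tcp_rot: [-180.0, -0.0, 90.0]
wrist_force: [0.1, 0.2, -1.2]
opening: 0.0226
grasp_force: 39.6
```

```bash
python3 -m inch '[[0,0,0,0],[0,0,0,0],[0,0,0,0],[0,0,5,0],[0,0,10,0],[-3,0,14,0],[-6,5,14,0],[-8,10,14,0]]' 4
python3 -m inch '[[-2,5,0,0],[-3,11,0,0],[-3,17,0,0],[-3,23,-1,0],[-3,27.5,-4,0],[-3,27.5,-4,0],[-3,27.5,-4,0],[-3,27.5,-4,0]]' 5.5
python3 hold.py e1.png; python3 hold.py -
```

```text
time: 26.45
ee_pos: [0.5721, 0.0761, 0.2029]
tcp_rot: [179.9, -0.0, 89.9]
wrist_force: [-0.4, -0.2, -0.3]
opening: 0.04
grasp_force: 0.0
time: 27.45
ee_pos: [0.5435, 0.3497, 0.1631]
tcp_rot: [179.9, -0.0, 89.9]
wrist_force: [1.0, 0.3, 0.3]
opening: 0.0549
grasp_force: 0.0
t 27.5 tcp [543.5 349.6 163.1] [ 1.799e+02 -1.000e-01  8.990e+01]
t 27.6 tcp [543.4 349.7 162.8] [179.9  -0.   89.9]
```

View pics/e1.png

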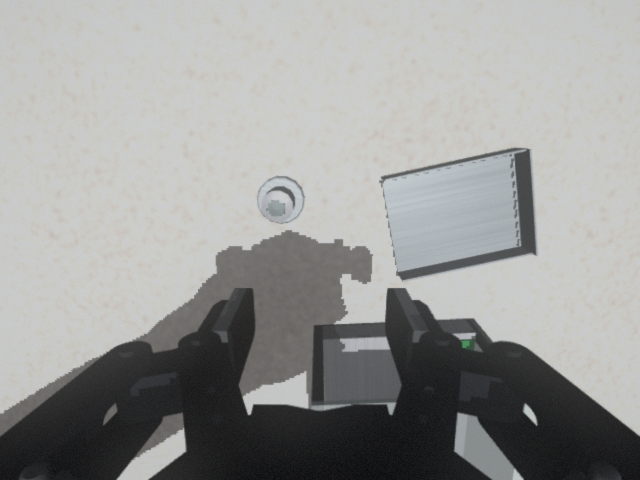

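E was knocked aside and now stands with its foot at (280,200) px. I'm measuring it and stepping over it.

Run:
```python
from h import *
c=cam("wrist"); o=bot.get_obs(); print(np.round((atz(c,(281,200),.004)-o["ee_pos"])*100,2), np.round((atz(c,(276,207.5),.045)-o["ee_pos"])*100,2))
```

```text
[ -3.06   1.72 -15.85] [ -2.99   1.91 -11.75]
```

```bash
python3 -m inch '[[-3,1.8,0,0],[-3,1.8,0,0],[-3,1.8,0,0],[-3,1.8,0,0],[-3,1.8,0,0],[-3,1.8,0,0],[-3,1.8,0,0],[-3,1.8,0,0]]' 5.5
cat > ov.py <<'E'
from h import *
import sys
# fit both rims of a holder (foot r19 z~.003, top r12 z.036) jointly near the tool; draw it
from scipy.optimize import differential_evolution as de
c=cam("wrist"); t=bot.get_obs()["ee_pos"]; print("tcp",np.round(t*1000,1))
for r in bot.landmark_of("holder0_mid",c)[:2]: print(r["score"],np.round((atz(c,r["point"],.018)-t)[:2]*100,2))
lab=cv2.GaussianBlur(c["img"],(0,0),.8).astype(np.float32); gm=sum(cv2.Sobel(lab[:,:,k],-1,1,0)**2+cv2.Sobel(lab[:,:,k],-1,0,1)**2 for k in range(3))**.5
gm=np.minimum(gm,120); a=np.linspace(0,2*np.pi,80)
def ring(p,r,z): return proj(c,np.c_[p[0]+r*np.cos(a),p[1]+r*np.sin(a),0*a+z]).astype(np.float32)
def s(p):
    return -sum(cv2.remap(gm,*ring(p,r,z).T,cv2.INTER_LINEAR).mean() for r,z in((.019,.003),(.012,.036)))
q=de(s,[(t[0]-.012,t[0]+.012),(t[1]-.012,t[1]+.012)],seed=1); print("fit",q.fun,"shift cm",np.round((q.x-t[:2])*100,2))
im=c["img"].copy()
for r,z in((.019,.003),(.012,.036)): cv2.polylines(im,[np.round(ring(q.x,r,z)*8).astype(np.int32)],True,(255,0,0),1,cv2.LINE_AA,3)
cv2.imwrite("pics/"+sys.argv[1],cv2.resize(im[170:290,250:400],None,fx=4,fy=4)[:,:,::-1])
E
python3 ov.py e2.png
```

```text
time: 28.7
ee_pos: [0.5129, 0.3685, 0.1618]
tcp_rot: [-180.0, 0.0, 90.0]
wrist_force: [-0.6, 0.7, -0.7]
opening: 0.0549
grasp_force: 0.0
tcp [512.9 368.5 161.8]
0.29 [13.54 -0.64]
fit -200.963623046875 shift cm [ 0.07 -0.07]
```

View pics/e2.png

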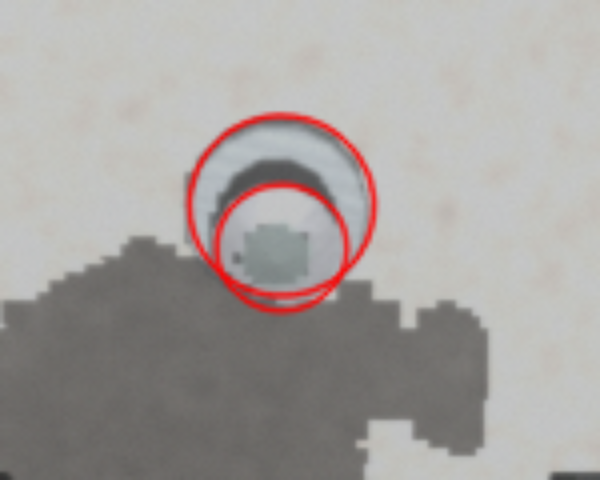

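```bash
python3 -m inch '[[0,-0.05,-5,0],[0,-0.05,-10,0],[0,-0.05,-14,0],[0,-0.05,-14,0],[0,-0.05,-14,0],[0,-0.05,-14,0],[0,-0.05,-14,0],[0,-0.05,-14,0]]' 5.5
python3 -m inch '[[0,0,0,0],[0,0,0,0],[0,0,0,0],[0,0,0,0],[0,0,0,0],[0,0,4,0],[-2,0,10,0],[-5,0,14,0]]' 1.5 40
python3 -m inch '[[-2,-5,1,0],[-2,-10,1,0],[-2,-15,1,0],[-2,-20,1,0],[-2,-25,1,0],[-2,-30,1,0],[-2,-35,1,0],[0,-40,1,0]]'
python3 -m inch '[[4,-4,0,0],[9,-5,0,0],[14,-5,0,0],[18,-5,-3,0],[19.3,-5,-7,0],[19.3,-5,-8.5,0],[19.3,-5,-8.5,0],[19.3,-5,-8.5,0]]'
```

```text
time: 29.8
ee_pos: [0.5132, 0.3682, 0.0226]
tcp_rot: [180.0, -0.0, 90.0]
wrist_force: [0.3, 0.7, -0.6]
opening: 0.0552
grasp_force: 0.0
time: 30.8
ee_pos: [0.4629, 0.368, 0.1638]
tcp_rot: [180.0, -0.0, 90.0]
wrist_force: [0.2, 0.1, 0.3]
opening: 0.0223
grasp_force: 39.3
time: 31.8
ee_pos: [0.4623, -0.0335, 0.1721]
tcp_rot: [180.0, -0.0, 90.0]
wrist_force: [1.1, 1.5, -0.4]
opening: 0.0224
grasp_force: 39.5
time: 32.8
ee_pos: [0.6561, -0.0821, 0.0891]
tcp_rot: [179.9, 0.0, 90.0]
wrist_force: [-0.1, -0.5, -0.7]
opening: 0.0223
grasp_force: 39.5
```

```bash
python3 -m inch '[[-0.05,-0.05,0,0],[-0.05,-0.05,0,0],[-0.05,-0.05,-0.7,0],[-0.05,-0.05,-1.3,0],[-0.05,-0.05,-1.8,0],[-0.05,-0.05,-2.3,0],[-0.05,-0.05,-2.7,0],[-0.05,-0.05,-2.7,0]]'
```

```text
time: 33.8
ee_pos: [0.6554, -0.0825, 0.061]
tcp_rot: [180.0, 0.0, 90.0]
wrist_force: [-4.9, 0.7, 7.2]
opening: 0.0229
grasp_force: 40.1
```

```bash
python3 -m inch '[[0,0,0.05,0],[0,0,0.05,0],[0,0,0.05,0],[0,0,0.05,0],[0,0,5,0],[0,0,10,0],[-6,-2,11,0],[-12,-5,11,0]]' 4
python3 -m inch '[[-4,-4,0,0],[-9.4,-5,0,0],[-9.4,-5,0,0],[-9.4,-5,0,0],[-9.4,-5,0,0],[-9.4,-5,-1,0],[-9.4,-5,-1,0],[-9.4,-5,-1,0]]' 5.5
python3 ov.py b1.png
```

```text
time: 34.8
ee_pos: [0.5405, -0.13, 0.1708]
tcp_rot: [179.9, 0.0, 90.1]
wrist_force: [0.3, -0.5, 0.1]
opening: 0.04
grasp_force: 0.0
time: 35.8
ee_pos: [0.4469, -0.1796, 0.1595]
tcp_rot: [-180.0, -0.0, 90.0]
wrist_force: [0.0, -0.2, -0.5]
opening: 0.055
grasp_force: 0.0
tcp [ 447.  -179.7  159.7]
fit -199.47042846679688 shift cm [-0.37  0.14]
```

```bash
python3 -m inch '[[-0.37,0.14,-5,0],[-0.37,0.14,-10,0],[-0.37,0.14,-13.7,0],[-0.37,0.14,-13.7,0],[-0.37,0.14,-13.7,0],[-0.37,0.14,-13.7,0],[-0.37,0.14,-13.7,0],[-0.37,0.14,-13.7,0]]' 5.5
python3 -m inch '[[0,0,0,0],[0,0,0,0],[0,0,0,0],[0,0,0,0],[0,0,0,0],[0,0,4,0],[0,0,10,0],[2,2,14,0]]' 1.5 40
python3 -m inch '[[5,5,0,0],[9,9,0,0],[13,12,0,0],[13,13.1,-4,0],[13,13.1,-7.3,0],[13,13.1,-7.3,0],[13,13.1,-7.3,0],[13,13.1,-7.3,0]]'
```

```text
time: 36.9
ee_pos: [0.4434, -0.1785, 0.0234]
tcp_rot: [180.0, 0.0, 90.0]
wrist_force: [0.3, -0.8, -0.4]
opening: 0.055
grasp_force: 0.0
time: 37.9
ee_pos: [0.463, -0.159, 0.1652]
tcp_rot: [179.9, 0.0, 89.9]
wrist_force: [0.7, 0.5, -1.3]
opening: 0.0222
grasp_force: 39.4
time: 38.9
ee_pos: [0.5939, -0.0277, 0.0917]
tcp_rot: [179.9, 0.0, 90.0]
wrist_force: [0.8, -0.3, 0.3]
opening: 0.0226
grasp_force: 39.5
```

```bash
python3 -m inch '[[-0.05,0.05,0,0],[-0.05,0.05,0,0],[-0.05,0.05,-0.7,0],[-0.05,0.05,-1.3,0],[-0.05,0.05,-1.8,0],[-0.05,0.05,-2.3,0],[-0.05,0.05,-2.85,0],[-0.05,0.05,-2.85,0]]'
```

```text
time: 39.9
ee_pos: [0.5928, -0.0269, 0.062]
tcp_rot: [180.0, 0.0, 90.0]
wrist_force: [-2.9, -0.2, 5.3]
opening: 0.0225
grasp_force: 39.9
```

```bash
python3 -m inch '[[0,0,0.05,0],[0,0,0.05,0],[0,0,0.05,0],[0,0,0.05,0],[0,0,5,0],[0,-2,10,0],[-1,-7,11,0],[-2,-12,11,0]]' 4
python3 -m inch '[[-2,-5,0,0],[-3,-10,0,0],[-4,-15,0,0],[-5.8,-20,-1,0],[-5.8,-21.1,-1,0],[-5.8,-21.1,-1,0],[-5.8,-21.1,-1,0],[-5.8,-21.1,-1,0]]' 5.5
python3 ov.py a1.png; python3 ov.py a1.png
```

```text
time: 40.9
ee_pos: [0.5731, -0.148, 0.1729]
tcp_rot: [179.8, 0.0, 90.1]
wrist_force: [1.0, -0.7, 0.1]
opening: 0.0399
grasp_force: 0.0
time: 41.9
ee_pos: [0.5153, -0.3567, 0.1617]
tcp_rot: [180.0, 0.0, 90.1]
wrist_force: [0.0, 0.0, 0.3]
opening: 0.0551
grasp_force: 0.0
tcp [ 515.2 -356.9  161.7]
fit -206.1760711669922 shift cm [ 0.09 -0.11]
tcp [ 515.  -357.2  161.6]
fit -206.37103271484375 shift cm [ 0.12 -0.09]
```

```bash
python3 -m inch '[[0.1,-0.1,-5,0],[0.1,-0.1,-10,0],[0.1,-0.1,-13.9,0],[0.1,-0.1,-13.9,0],[0.1,-0.1,-13.9,0],[0.1,-0.1,-13.9,0],[0.1,-0.1,-13.9,0],[0.1,-0.1,-13.9,0]]' 5.5
python3 -m inch '[[0,0,0,0],[0,0,0,0],[0,0,0,0],[0,0,0,0],[0,0,0,0],[0,0,4,0],[0,2,10,0],[0,6,14,0]]' 1.5 40
python3 -m inch '[[2,5,0,0],[4,10,0,0],[6,15,0,0],[7.9,19,0,0],[7.9,21.3,-3,0],[7.9,21.3,-7.3,0],[7.9,21.3,-7.3,0],[7.9,21.3,-7.3,0]]'
```

```text
time: 43.1
ee_pos: [0.5159, -0.3591, 0.023]
tcp_rot: [180.0, 0.0, 90.0]
wrist_force: [0.4, 0.2, 0.6]
opening: 0.0548
grasp_force: 0.0
time: 44.1
ee_pos: [0.5156, -0.2992, 0.1643]
tcp_rot: [179.9, 0.0, 89.9]
wrist_force: [0.1, 0.0, -1.0]
opening: 0.0225
grasp_force: 39.3
time: 45.1
ee_pos: [0.595, -0.0862, 0.0907]
tcp_rot: [179.9, 0.0, 90.0]
wrist_force: [1.0, -1.2, -0.3]
opening: 0.0224
grasp_force: 39.4
```

```bash
python3 -m inch '[[0,0,0,0],[0,0,0,0],[0,0,-0.7,0],[0,0,-1.3,0],[0,0,-1.8,0],[0,0,-2.3,0],[0,0,-2.85,0],[0,0,-2.85,0]]'
python3 -m inch '[[0,0,0.05,0],[0,0,0.05,0],[0,0,0.05,0],[0,0,0.05,0],[0,0,5,0],[0,0,10,0],[1,2,15,0],[2.8,2,18,0]]' 4
python3 -m inch '[[0,0,0,0],[0,0,0,0],[0,0,0,0],[0,0,0,0],[0,0,0,0],[0,0,0,0],[0,0,0,0],[0,0,0,0]]' 6
python3 ms.py 2 plunger_knob,latch_post,hole_load s1.png
python3 - <<'E'
from h import *
for n in("side","wrist"):
    c=cam(n)
    for r in bot.landmark_of("holder0_mid",c): print(n,round(r["score"],2),np.round(atz(c,r["point"],.057)*1000,1))
E
```

```text
time: 46.1
ee_pos: [0.5948, -0.086, 0.0615]
tcp_rot: [180.0, 0.0, 90.0]
wrist_force: [-3.2, 0.3, 4.7]
opening: 0.0224
grasp_force: 39.8
time: 47.1
ee_pos: [0.6231, -0.065, 0.2444]
tcp_rot: [179.8, 0.0, 90.1]
wrist_force: [0.9, -0.1, 0.2]
opening: 0.04
grasp_force: 0.0
time: 48.1
ee_pos: [0.6227, -0.0659, 0.2408]
tcp_rot: [180.0, -0.0, 90.0]
wrist_force: [-0.1, -0.5, -0.1]
opening: 0.0598
grasp_force: 0.0
t 48.1 tcp [622.6 -65.9 240.8] [-180.   -0.   90.]
  plunger_knob 0.25 [203. 177.] [526.2 -30.9  71. ]
  latch_post 0.73 [203. 172.] [528.  -26.6  75. ]
  latch_post 0.18 [ 63. 125.] [415.5  12.9  75. ]
  hole_load 0.58 [327. 307.] [ 630.7 -173.2   25. ]
side 0.71 [645.4 -27.   57. ]
wrist 0.6 [653.9 -26.6  57. ]
wrist 0.47 [404.3  12.7  57. ]
```

View pics/s1.png

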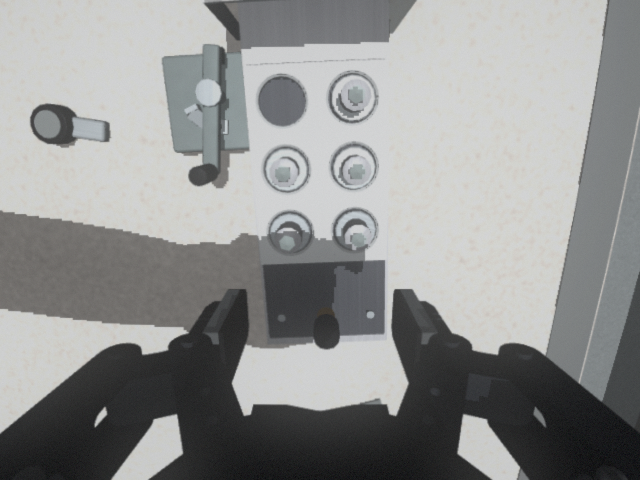

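All five holders sit upright in their nests, at (354,97), (286,170), (355,168), (290,233) and (356,232), and the knob is at (326,330). Now back to the knob.

```bash
python3 -m inch '[[0.3,-5,0,0],[0.6,-10,-2,0],[0.6,-11,-6,0],[0.6,-11,-12,0],[0.6,-11,-18,0],[0.6,-11,-18,0],[0.6,-11,-18,0],[0.6,-11,-18,0]]' 6
python3 -m inch '[[0,0,0,0],[0,0,0,0],[0,0,0,0],[0,0,0,0],[0,0,0,0],[0,0,0.4,0],[0,0,0.9,0],[0,0,1.35,0]]' 1.5 60
python3 -m inch '[[0,0,0,0],[0,0,0,0],[-0.05,1,0,0],[-0.1,2,0,0],[-0.1,3,0,0],[-0.2,4,0,0],[-0.2,5,0,0],[-0.2,5,0,0]]'
```

```text
time: 49.5
ee_pos: [0.6304, -0.1763, 0.0645]
tcp_rot: [179.7, 0.1, 90.0]
wrist_force: [0.4, 0.2, 0.3]
opening: 0.0599
grasp_force: 0.0
time: 50.5
ee_pos: [0.6286, -0.1759, 0.0741]
tcp_rot: [-180.0, -0.0, 90.0]
wrist_force: [2.2, -0.8, -6.1]
opening: 0.0225
grasp_force: 58.9
time: 51.5
ee_pos: [0.6265, -0.1246, 0.0743]
tcp_rot: [-180.0, -0.0, 90.1]
wrist_force: [1.4, 2.0, -6.7]
opening: 0.0225
grasp_force: 59.2
```

```bash
python3 -m inch '[[-0.05,1.5,0,0],[-0.15,3.5,0,0],[-0.22,5.5,0,0],[-0.3,7.5,0,0],[-0.38,9.5,0,0],[-0.45,11.5,0,0],[-0.5,12.8,0,0],[-0.52,13.3,0,0]]'
python3 -m inch '[[0,0,0,0],[0,0,0,0],[0,0,-0.3,0],[0,0,-0.6,0],[0,0,-0.9,0],[0,0,-1.2,0],[0,0,-1.2,0],[0,0,-1.2,0]]'
```

```text
time: 52.5
ee_pos: [0.621, 0.0081, 0.0741]
tcp_rot: [-179.9, -0.0, 90.1]
wrist_force: [-3.2, -1.0, -6.4]
opening: 0.0225
grasp_force: 59.4
time: 53.5
ee_pos: [0.6211, 0.007, 0.0623]
tcp_rot: [-180.0, -0.0, 90.0]
wrist_force: [-5.6, 1.5, -4.6]
opening: 0.0225
grasp_force: 59.7
```

```bash
python3 -m inch '[[0,0,0,0],[0,0,0,0],[0,0,0,0],[0,0,0,0],[0,0,0,0],[0,0,5,0],[0,-3,10,0],[0,-6,15,0]]' 6
python3 -m inch '[[0,-2,2,0],[0,-2,2,0],[0,-2,2,0],[0,-2,2,0],[0,-2,2,0],[0,-2,2,0],[0,-2,2,0],[0,-2,2,0]]'
python3 - <<'E'
from h import *
c0=cv2.imread("pics/side0.png"); c=cam("side"); save(c,"f_side.png")
for r in bot.landmark_of("plunger_knob",c)[:2]: print(r)
a=cv2.resize(c0[160:310,260:410],None,fx=2.6,fy=2.6); b=cv2.resize(c["img"][160:310,260:410,::-1],None,fx=2.6,fy=2.6)
cv2.imwrite("pics/cmp.png",np.hstack([a,b]))
w=cam("wrist")
for k,z in(("plunger_knob",.071),("latch_post",.075),("latch_axis",.025)):
    for r in bot.landmark_of(k,w)[:1]: print(k,round(r["score"],2),r["point"],np.round(atz(w,r["point"],z)*1000,1))
E
```

```text
time: 54.5
ee_pos: [0.6213, -0.0533, 0.214]
tcp_rot: [180.0, 0.0, 90.1]
wrist_force: [1.0, -0.4, 0.1]
opening: 0.06
grasp_force: 0.0
time: 55.5
ee_pos: [0.6215, -0.0729, 0.2323]
tcp_rot: [180.0, 0.0, 90.0]
wrist_force: [-0.9, -0.1, 0.2]
opening: 0.0597
grasp_force: 0.0
{'point': [352.2, 214.9], 'score': 0.43}
plunger_knob 0.93 [319.1, 114.5] [621.7  10.6  71. ]
latch_post 0.59 [199.6, 169.4] [526.7 -30.6  75. ]
latch_axis 0.83 [220.8, 86.4] [535.2  37.1  25. ]
```

View pics/cmp.png

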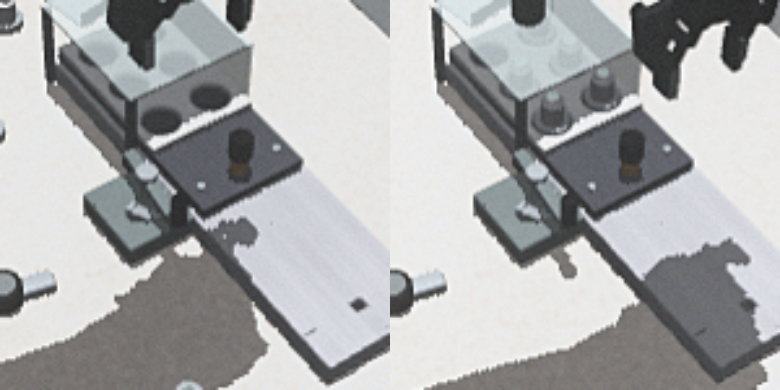

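The knob sits exactly where it was at the start, (241,148) in both crops, so the plunger is home and the holders are under the hood. Next is the clamp post.

```bash
python3 -m inch '[[-4,2,0,0],[-9.4,4.5,0,0],[-9.4,4.5,-3,0],[-9.4,4.5,-7.2,0],[-9.4,4.5,-7.2,0],[-9.4,4.5,-7.2,0],[-9.4,4.5,-7.2,0],[-9.4,4.5,-7.2,0]]' 4
python3 ms.py 1 latch_post,latch_axis l1.png; python3 ms.py 1 latch_post,latch_axis
```

```text
time: 56.8
ee_pos: [0.528, -0.028, 0.1615]
tcp_rot: [179.9, 0.0, 90.0]
wrist_force: [0.5, -0.5, -0.1]
opening: 0.0399
grasp_force: 0.0
t 56.9 tcp [527.9 -28.  161.2] [179.9   0.   90. ]
  latch_post 0.58 [317. 248.] [527.1 -28.6  75. ]
  latch_axis 0.87 [326. 141.] [533.3  36.1  25. ]
t 57.0 tcp [527.6 -27.9 160.6] [180.  -0.  90.]
  latch_post 0.9 [316. 249.] [525.7 -29.1  75. ]
  latch_axis 0.72 [437. 138.] [612.5  38.3  25. ]
```

View pics/l1.png

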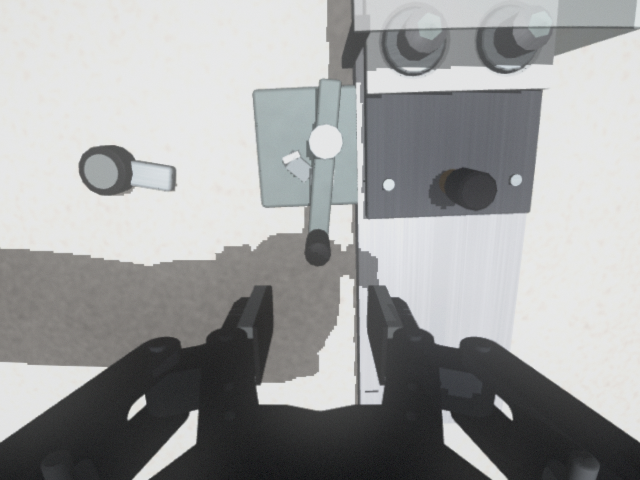

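The post is at (317,248) px, about (526.5,-28.5) mm, under the tool. I'll cage it and sweep clockwise.

```bash
python3 -m inch '[[-0.1,-0.05,-4,0],[-0.1,-0.05,-8.7,0],[-0.1,-0.05,-8.7,0],[-0.1,-0.05,-8.7,0],[-0.1,-0.05,-8.7,0],[-0.1,-0.05,-8.7,0],[-0.1,-0.05,-8.7,0],[-0.1,-0.05,-8.7,0]]' 4 20
python3 -m inch '[[0,0,0,0],[0,0,0,0],[0,0,0,0],[0,0,0,0],[0,0,0,0],[0,0,0,0],[0,0,0,0],[0,0,0,0]]' 2.2
python3 -m inch '[[-0.96,0.2,0,-9],[-1.88,0.51,0,-17],[-2.75,0.96,0,-26],[-3.54,1.53,0,-34],[-4.23,2.21,0,-43],[-4.82,2.99,0,-51],[-5.28,3.84,0,-60],[-5.61,4.76,0,-69]]'
python3 -m inch '[[0,0,0,0],[-0.15,0.64,0,-6],[-0.22,1.28,0,-11],[-0.24,1.6,0,-14],[-0.24,1.8,0,-15],[-0.24,1.9,0,-15],[-0.24,1.9,0,-15],[-0.24,1.9,0,-15]]'
```

```text
time: 58.1
ee_pos: [0.5265, -0.0284, 0.0735]
tcp_rot: [180.0, 0.0, 90.0]
wrist_force: [0.3, 0.1, -0.2]
opening: 0.04
grasp_force: 0.0
time: 59.1
ee_pos: [0.5265, -0.0284, 0.0733]
tcp_rot: [180.0, -0.0, 90.0]
wrist_force: [-0.0, 0.4, 0.3]
opening: 0.022
grasp_force: 0.0
time: 60.1
ee_pos: [0.4709, 0.0189, 0.0741]
tcp_rot: [179.9, -0.1, 20.7]
wrist_force: [0.8, -1.2, -0.0]
opening: 0.0218
grasp_force: 0.4
time: 61.1
ee_pos: [0.468, 0.0381, 0.0733]
tcp_rot: [180.0, 0.0, 6.0]
wrist_force: [-0.6, -1.7, -1.3]
opening: 0.022
grasp_force: 0.2
```

```bash
python3 -m inch '[[0,0.1,0,0],[0,0.2,0,0],[0,0.2,0,0],[0,0.2,0,0],[0,0.2,0,0],[0,0.2,0,0],[0,0.2,0,0],[0,0.2,0,0]]'
python3 ms.py 1 latch_post
```

```text
time: 62.1
ee_pos: [0.4679, 0.0397, 0.0733]
tcp_rot: [179.9, 0.0, 6.0]
wrist_force: [-1.2, -5.5, 0.8]
opening: 0.0217
grasp_force: 2.6
t 62.1 tcp [467.9  39.7  73.3] [179.9   0.    6. ]
  latch_post 0.76 [331. 310.] [471.   34.3  75. ]
```

At the stop. I'm opening, retreating and checking.

```bash
python3 -m inch '[[0,-0.2,0,0],[0,-0.2,0,0],[0,-0.2,0,0],[0,-0.2,0,0],[0,-0.2,5,0],[0,-0.2,10,0],[-3,-0.2,13,0],[-6,-0.2,15,0]]' 4
python3 -m inch '[[-3,-4,1,0],[-3,-8,1,0],[-3,-8,1,0],[-3,-8,1,0],[-3,-8,1,0],[-3,-8,1,0],[-3,-8,1,0],[-3,-8,1,0]]'
python3 - <<'E'
from h import *
out=[]
for n,(y,x) in(("side",(160,250)),("scene",(200,250))):
    c=cam(n); out.append(cv2.resize(c["img"][y:y+150,x:x+150,::-1],None,fx=2.6,fy=2.6))
    for k,z in(("latch_post",.071),("latch_axis",.025),("plunger_knob",.071)):
        for r in bot.landmark_of(k,c)[:1]: print(n,k,round(r["score"],2),r["point"],np.round(atz(c,r["point"],z)*1000,1))
    for zz in(.071,.082): print("expected post",zz,proj(c,[[.468,.034,zz]]))
cv2.imwrite("pics/end.png",np.hstack(out))
E
```

```text
time: 63.2
ee_pos: [0.4075, 0.0383, 0.2249]
tcp_rot: [-180.0, -0.1, 6.0]
wrist_force: [0.6, 0.1, 0.8]
opening: 0.0401
grasp_force: 0.0
time: 64.2
ee_pos: [0.378, -0.0416, 0.2333]
tcp_rot: [-180.0, 0.0, 6.0]
wrist_force: [-0.2, -0.3, -0.3]
opening: 0.04
grasp_force: 0.0
side latch_post 0.69 [293.8, 232.2] [469.8  38.7  71. ]
side latch_axis 0.9 [316.7, 235.0] [533.6  36.5  25. ]
side plunger_knob 0.7 [351.0, 213.3] [622.8  19.5  71. ]
expected post 0.071 [[294.11657329 233.76310924]]
expected post 0.082 [[294.01428545 230.73006512]]
scene latch_post 0.63 [366.9, 227.1] [464.1  38.8  71. ]
scene latch_axis 0.73 [346.6, 266.4] [534.3  36.   25. ]
scene plunger_knob 0.69 [310.2, 278.7] [613.2   5.   71. ]
expected post 0.071 [[363.68830692 227.500732  ]]
expected post 0.082 [[364.09075839 224.08930184]]
```

View pics/end.png

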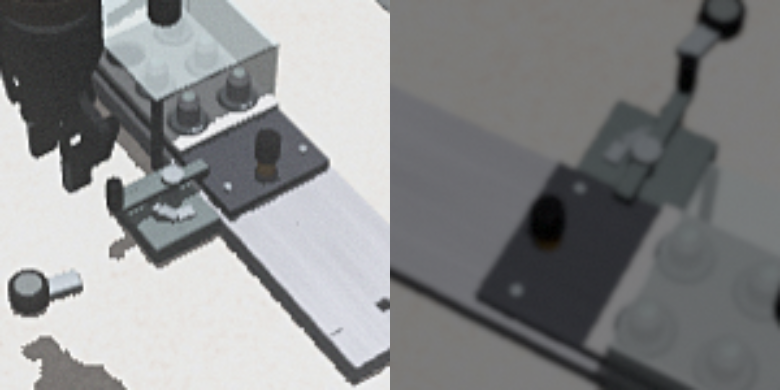

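Side and scene views: the handle lies along the station's -x with its foot over the carriage, and the post matches the dropped height. The knob is down, the holders are under the hood and the robot is clear, so I'm handing in.

```bash
python3 -c "
from workcell import bot
print(bot.job_done())"
```

```text
the job is handed in; nothing more can be done
None
```

I handed the job in at about 64 s with all five holders seated, the carriage locked at the measuring hole and the clamp handle turned to its stop; its drop into the notch I judged only from the camera views, and no verdict came back.

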